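# Key the centrifuge isolator on

## Task

Take the flat-bladed key out of its stand, push it fully home in the slot of the centrifuge's key switch, and then turn it clockwise (seen from above) as far as the stop. Leave it standing in the switch, turned on, and let go; the round-stemmed key must stay in its own stand.

Things in the scene. Friction and masses are not known exactly. Their poses are not given: they have to be found in the camera images.
- flat_key_grip (a point): Key to use: steel, 90 mm tall, upright in a black stand block (64 x 50 x 35 mm, pocket 25 deep, 1 mm play). Flat rectangular grip plate on top, 36 wide, 10 thick, 40 high; below it a blade 24 wide, 8 thick, 50 long, rounded foot. Point: centre of the plate, 70 above the foot, 20 below the top. x along the width of plate and blade, y through the thickness, z up. Fits either way round.
- round_key_grip (a point): Key NOT to use: steel, 90 mm tall, upright in a like black stand block. Its grip is a round knob 32 mm in diameter, 40 high, on a round stem 10 mm in diameter. Point: centre of the knob, 70 mm above its foot. z up. Which key stands nearer to the switch varies.
- slot (a point): Slot in a metal barrel (76 mm wide, 40 high) on a grey box (130 x 130 x 45 mm) fixed to the bench. Point: on the barrel's vertical axis at its flat top, 85 mm above the bench. x along the slot, y across, z up; turns with the barrel. Mouth: funnel 45 x 28 narrowing over 12 mm to the slot, 29 x 12, floor 40 below the point. Fully home, the key grip centre is 30 above the point, its underside 10.
- barrel (a joint): Turn of the barrel in rad, growing clockwise seen from above: 0 is the off stop, 1.4 the on stop. Starts between 0 and 0.3, turns with light friction (0.1 N m), stays where it is left. The blade has 2 mm play on each side in the slot, so the barrel follows the key up to 0.2 rad late.
There are look-alikes about, which are no part of the job. There is more than one size of the part that bears flat_key_grip; the job needs the smaller.

How it is judged:
By the outcome, as a careful person would: the job done as asked, in the order asked, and still so for the second after the job is handed in, with the robot touching nothing.
It also fails if it takes over 45 s, if anything falls off the work surface, if the arm or the gripper's body presses on something with over 40 N, if the wrist force passes 120 N, or if a joint passes its speed limit or range.

## Robot

A 6-joint arm with a two-finger parallel gripper is mounted at the origin on the work surface. World frame = base frame: x ahead of the robot, y to its left, z up, the work surface at z = 0. Lengths are in mm, angles in degrees, forces in N, time in s.
With the tool pointing down it reaches from about 350 to 850 mm from the base axis. Payload 8.1 kg.
Tool frame: the origin (TCP) lies at the centre of the arm's flange, where the gripper is bolted on; the fingertips stand 173 mm ahead of it and the grasp point (between the pads) lies 155 mm ahead of it; z points along the fingers, y is the line along which they close (so a half turn about z gives the same grasp; the last joint's range is limited). The gripper opens to 85 mm and grips with 20 to 120 N. Pads are 22 mm wide; open, the fingers measure 114 mm over their backs; the gripper's body (76 mm by 85 mm) begins 54 mm behind the grasp point. The pads swing forward as they close: fully open they stand 13 mm farther back than shut.
Start: joints at [-80.81, 7.471, 85.268, -0, 87.261, -4.893], TCP at [146.02, -581.967, 404.692] pointing down, gripper open.
Joint ranges: [-169.43, 169.43], [-51.17, 129.36], [1.28, 143.12], [-76.62, 256.62], [0, 156.53], [-152.29, 152.29]. Speed limits (degrees/s): [136.94, 136.94, 159.86, 180, 180, 180].

## Interface

Orientations are given as [roll, pitch, yaw] about the fixed x, y, z axes, in that order (R = Rz(yaw) Ry(pitch) Rx(roll)).
In Python, from bench import * gives the robot as it stands.
- The arm moves only by the shell command python3 -m jog 'ROWS' [FORCE]. ROWS is text: rows parted by semicolons, each of 7 numbers parted by spaces: the shift along the tool's x, y, z scaled (see below), then the turn, a rotation vector about the tool's x, y, z scaled (see below), then the closure, from -1 (fully open) to 1 (shut). In form: tx ty tz wx wy wz hand; .... A call has 1 to 5 rows; each row shifts and turns the commanded pose from where the row before left it, along the tool's axes as they then stand; what a row does not reach is not made up. The controller multiplies each number of a shift by 0.1 m and each number of a turn by 60 degrees. A row lasts 1/8 s, in which the tool goes at most 62.5 mm and 10.7 degrees, less where a joint would pass 70% of its speed; a pose out of reach is approached as far as the arm can. A call with a number of a shift or a turn outside -1 to 1 is refused whole. A call with a gripper value outside its range is refused whole. The fingers move at their own pace and stop on an object; FORCE is the grip in N (left out, the last holds). Time passes only in rows, so rows that do not move let the fingers close. It gives the time, the measured TCP pose, the force, the opening and the grip force at its end, in the units of the state.
- sense(): the state, without advancing time (a new reading comes with each control period).
- snapshot(name): name is "side" or "top" or "wrist"; returns a dict with "img" (384x512x3 uint8, red, green, blue), "fx", "fy", "cx", "cy" (pixels), "dist" ([k1, k2, p1, p2, k3] as OpenCV has them; the pictures are not rectified), "extrinsics" (4x4, takes a point from camera to world coordinates). Camera axes: x right, y down, z forward; pixel columns grow to the right and rows downward; lengths in mm; the calibration is good to about 2 mm. A picture is of the moment at which its call begins. There is no depth.
- hand_in(): hands the job in; it is judged then, once.
The state is a dict: "time": time; "joint_pos": joint angles; "qd": joint speeds; "joint_efforts": joint torques, N m; "tool_pos": TCP position; "tcp_rot": TCP orientation; "ft_force": force on the tool from outside, world axes, zero at the start; "wrist_torque": the same for the moment, N m; "finger_gap": finger opening in mm; "grip_force": force on a finger pad.
Only numpy, scipy, OpenCV 4.12 (cv2) and the standard library are available. Lean on these libraries where they do the work, as an engineer would, in place of code of your own. Each camera call takes 0.05 s, during which the arm holds its last target. There are 200 camera calls.

## Working session

There is one attempt and no reset: what is moved stays moved. The work goes in short steps, Python scripts to look and compute and a shell command to move; the robot and the scene stay as the last step left them, time stands still between calls to the robot, and variables do not carry over. Pictures are saved under pics/ and viewed, at most 10 in all, crops included, and the job is handed in when it is done.

```bash
mkdir -p pics; ls; python3 - <<'E'
from bench import *
import cv2,numpy as np
s=sense();print(s)
a=[]
for n in("top","side"):
    d=snapshot(n);np.savez(f"{n}0.npz",**d)
    cv2.imwrite(f"pics/{n}0.png",cv2.cvtColor(d["img"],cv2.COLOR_RGB2BGR));print(n,d["fx"],d["cx"],d["cy"],d["dist"],d["extrinsics"])
E
```

```text
pics
{'time': 0.0, 'joint_pos': array([-8.08087775e+01,  7.51528158e+00,  8.53286547e+01,  6.37938507e-04,
        8.72616323e+01, -4.89296488e+00]), 'qd': array([-0.06199341,  0.06245002,  0.06014089,  0.06033019, -0.00842907,
       -0.04300445]), 'joint_efforts': array([ 1.95726127e-03, -5.69402111e+01, -5.00543475e+01, -9.29852445e-05,
        1.49800954e-02, -1.77044666e-05]), 'tool_pos': array([ 145.99684136, -581.73320844,  403.64831539]), 'tcp_rot': array([-1.79894870e+02, -9.63925405e-03,  1.40841475e+01]), 'ft_force': array([ 0.0937245 , -0.25043652,  0.1555702 ]), 'wrist_torque': array([0.04032052, 0.00658008, 0.01006766]), 'grip_force': 0.0, 'finger_gap': 85.57954365234733}
top 423.5409581569289 258.333029453725 193.68803400739674 [0.00795296 0.         0.         0.         0.        ] [[-3.76288178e-02 -9.77476372e-01  2.07663221e-01  2.86408468e+02]
 [-9.99291489e-01  3.66472391e-02 -8.57324160e-03 -2.44913622e+01]
 [ 7.69857369e-04 -2.07838691e-01 -9.78162812e-01  9.70698648e+02]
 [ 0.00000000e+00  0.00000000e+00  0.00000000e+00  1.00000000e+00]]
side 427.8344380416671 255.40637993134956 193.5997765004008 [-0.06039175  0.          0.          0.          0.        ] [[-9.89118631e-01 -1.02932534e-01  1.05115302e-01  3.60444569e+02]
 [-1.45705289e-01  5.86530358e-01 -7.96713316e-01  7.23428966e+02]
 [ 2.03544050e-02 -8.03359840e-01 -5.95145920e-01  6.26220056e+02]
 [ 0.00000000e+00  0.00000000e+00  0.00000000e+00  1.00000000e+00]]
```

View pics/top0.png

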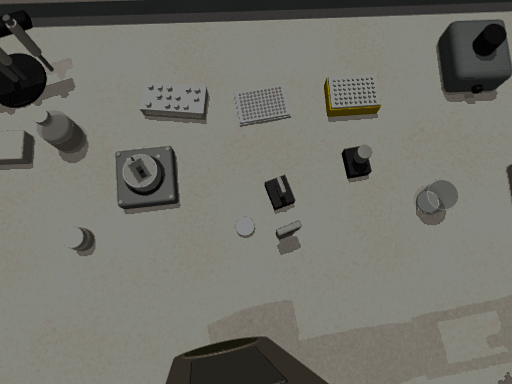

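View pics/side0.png

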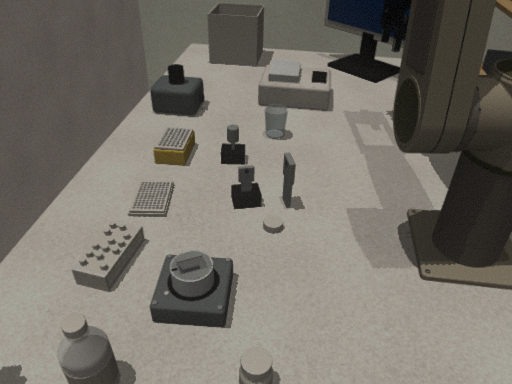

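```bash
cat > h.py <<'E'
import numpy as np,cv2
def ray(d,u,v):
    K=np.array([[d["fx"],0,d["cx"]],[0,d["fy"],d["cy"]],[0,0,1]],float)
    p=cv2.undistortPoints(np.array([[[u,v]]],float),K,np.array(d["dist"],float))[0,0]
    E=np.array(d["extrinsics"]);return E[:3,3],E[:3,:3]@np.array([p[0],p[1],1])
def atz(d,u,v,z):
    o,r=ray(d,u,v);return o+r*(z-o[2])/r[2]
def proj(d,P):
    E=np.linalg.inv(np.array(d["extrinsics"]))
    K=np.array([[d["fx"],0,d["cx"]],[0,d["fy"],d["cy"]],[0,0,1]],float)
    return cv2.projectPoints(np.array(P,float).reshape(-1,3),cv2.Rodrigues(E[:3,:3])[0],E[:3,3],K,np.array(d["dist"],float))[0][:,0]
def crop(d,x0,y0,w,h,s):
    return cv2.resize(cv2.cvtColor(d["img"][y0:y0+h,x0:x0+w],cv2.COLOR_RGB2BGR),None,fx=s,fy=s,interpolation=cv2.INTER_CUBIC)
E
python3 - <<'E'
from h import *
t=np.load("top0.npz");s=np.load("side0.npz")
a=np.hstack([crop(t,250,160,66,90,6),crop(s,225,140,66,90,6)])
cv2.imwrite("pics/c1.png",a)
a=np.hstack([crop(t,110,140,75,75,5),crop(s,145,240,90,75,5)])
cv2.imwrite("pics/c2.png",a)
E
```

```text
(no output)
```

View pics/c1.png

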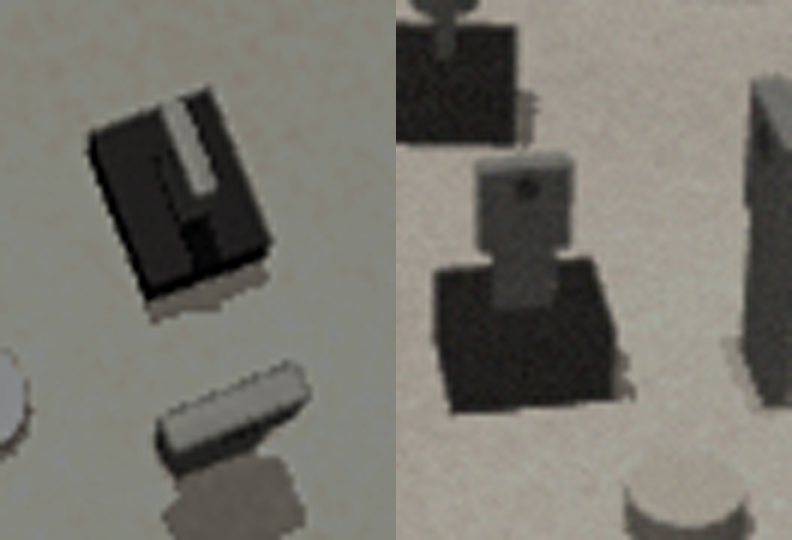

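View pics/c2.png

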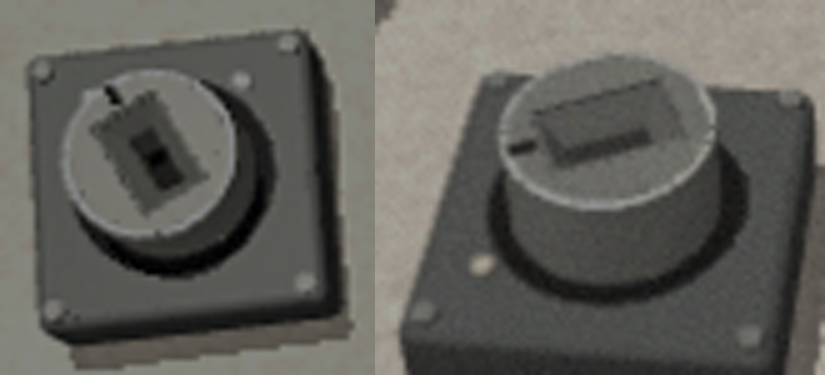

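The picture shows the key candidates: a flat plate with a blade in the stand at top px (281,185), a tall unstanded plate at (288,230) that is the larger flat look-alike, and the round knob in a stand at (363,155). Choose (281,185). The switch slot is at (140,170), its pointer mark toward the upper left.

```bash
python3 - <<'E'
from h import *
t=np.load("top0.npz");s=np.load("side0.npz")
f=lambda c,x0,y0,k:((c[0]+.5)/k-.5+x0,(c[1]+.5)/k-.5+y0)
P=[atz(t,*f(c,250,160,6),100)[:2] for c in[(160,105),(185,97),(217,190),(193,198)]]
P=np.array(P);print("key c",P.mean(0),"w",np.linalg.norm(P[3]-P[0]),np.linalg.norm(P[2]-P[1]),"t",np.linalg.norm(P[1]-P[0]))
d=(P[3]+P[2]-P[0]-P[1]);print("ang",np.degrees(np.arctan2(d[1],d[0])))
Q=np.array([atz(t,*f(c,110,140,5),85)[:2] for c in[(90,125),(155,92),(210,178),(147,215)]])
print("slot",Q.mean(0),np.linalg.norm(Q[3]-Q[0]),np.linalg.norm(Q[2]-Q[1]),np.linalg.norm(Q[1]-Q[0]))
d=(Q[3]+Q[2]-Q[0]-Q[1]);print("ang",np.degrees(np.arctan2(d[1],d[0])))
m=atz(t,*f((113,95),110,140,5),85);print("mark",m)
# box edges angle
B=np.array([atz(t,*f(c,110,140,5),45)[:2] for c in[(30,60),(303,32),(318,303),(50,333)]]);print(B, B.mean(0))
# side check
print("side key top c",atz(s,*f((524,160),225-66,140,6),100), "side slot",atz(s,*f((607-375,127),145,240,5),85))
print(proj(s,[[*P.mean(0),100],[*Q.mean(0),85]]))
# big one
R=np.array([atz(t,*f(c,250,160,6),120)[:2] for c in[(158,428),(290,362),(310,395),(170,465)]]);print("big",R.mean(0))
E
```

```text
key c [490.06845819 -80.80028105] w 35.4395752225821 35.35367329719906 t 9.329591287125162
ang -163.94061962956903
slot [536.23862567 222.0647472 ] 48.34226254817564 46.47726547391544 31.08337895914516
ang -148.23820306679153
mark [562.64296904 238.8283083   85.        ]
[[593.14534807 288.86538182]
 [601.94247641 164.68321268]
 [475.22452429 157.33175949]
 [466.11097642 275.95841962]] [534.1058313 221.7096934]
side key top c [489.66526425 -80.06058835 100.        ] side slot [535.68853125 223.7052899   85.        ]
[[245.79424972 166.05783692]
 [190.94092133 264.28332068]]
big [393.35565468 -89.65635649]
```

```bash
r='true'
python3 -m jog '.456 -.402 0 0 0 0 -1;.456 -.402 0 0 0 0 -1;.456 -.402 0 0 0 0 -1;.456 -.402 0 0 0 0 -1;.456 -.402 0 0 0 0 -1'
python3 -m jog '.456 -.402 0 0 0 0 -1;.456 -.402 0 0 0 0 -1;.456 -.402 0 0 0 0 -1;.456 -.402 0 0 0 0 -1;.456 -.402 0 0 0 0 -1' | tail -3
python3 -m jog '0 0 0 0 0 -.178 -1;0 0 0 0 0 -.178 -1;0 0 0 0 0 -.178 -1;0 0 0 0 0 -.178 -1;0 0 0 0 0 -.178 -1' >/dev/null
python3 -m jog '0 0 0 0 0 -.178 -1;0 0 0 0 0 -.178 -1;0 0 0 0 0 -.178 -1;0 0 0 0 0 -.178 -1;0 0 0 0 0 -.178 -1' >/dev/null
python3 -m jog '0 0 0 0 0 -.178 -1;0 0 0 0 0 -.178 -1;0 0 0 0 0 -.178 -1;0 0 0 0 0 -.178 -1;0 0 0 0 0 -.178 -1' >/dev/null
python3 -m jog '0 0 0 0 0 -.178 -1;0 0 0 0 0 -.178 -1;0 0 0 0 0 0 -1'
python3 - <<'E'
from bench import *
from h import *
s=sense();print(s["time"],s["tool_pos"],s["tcp_rot"],s["joint_pos"])
d=snapshot("wrist");np.savez("w1.npz",**d);print(d["extrinsics"])
print(proj(d,[[490,-80.5,100],[490,-80.5,35]]))
cv2.imwrite("pics/w1.png",cv2.cvtColor(d["img"],cv2.COLOR_RGB2BGR))
E
```

```text
time: 0.72
tool_pos: [318.9, -329.7, 404.3]
tcp_rot: [-180.0, -0.0, 14.1]
ft_force: [0.2, -0.5, -0.3]
finger_gap: 85.1
grip_force: 0.0
ft_force: [1.0, -1.3, 0.1]
finger_gap: 85.3
grip_force: 0.0
time: 3.6
tool_pos: [490.4, -81.1, 404.3]
tcp_rot: [180.0, -0.0, -164.4]
ft_force: [-0.8, 1.0, -0.1]
finger_gap: 85.5
grip_force: 0.0
3.6 [490.3775286  -81.05181041 404.29002674] [ 1.79976338e+02 -3.58530111e-02 -1.64422256e+02] [-1.52986194e+01 -8.63207363e+00  1.01303809e+02  1.91089593e-03
  8.73711791e+01 -1.20876445e+02]
[[-2.68497944e-01  9.27889004e-01  2.58709973e-01  4.26025532e+02]
 [ 9.63280202e-01  2.58724335e-01  7.17841997e-02 -9.95771339e+01]
 [-3.26796025e-04  2.68484105e-01 -9.63284059e-01  3.73282523e+02]
 [ 0.00000000e+00  0.00000000e+00  0.00000000e+00  1.00000000e+00]]
[[257.34261033 177.94161773]
 [257.11124718 164.5184836 ]]
```

View pics/w1.png

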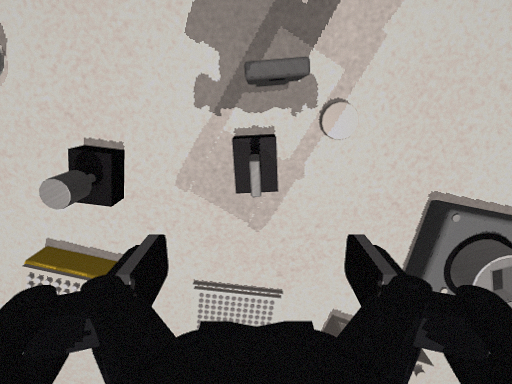

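The wrist view shows the chosen key in its stand at px (255,175), 36×10 proportioned with the big plate above (277,70) and the round knob at left (65,190). It matches the predicted (257,178).

```bash
python3 - <<'E'
from h import *
d=np.load("w1.npz")
cv2.imwrite("pics/w1c.png",np.hstack([crop(d,225,130,60,75,7),crop(d,465,230,47,75,7)]))
E
```

```text
(no output)
```

View pics/w1c.png

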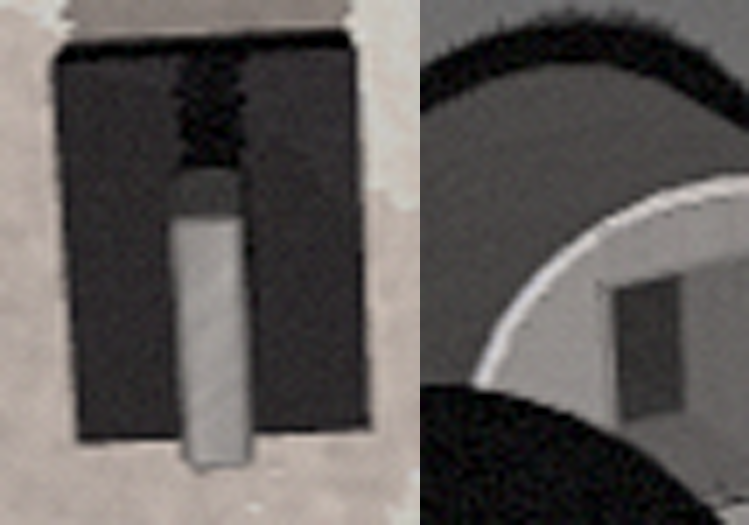

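The crop shows the plate's top corners at crop px (170,220), (240,217), (252,462) and (188,467).

```bash
python3 - <<'E'
from h import *
d=np.load("w1.npz")
P=np.array([atz(d,(x+.5)/7-.5+225,(y+.5)/7-.5+130,100)[:2] for x,y in[(170,220),(240,217),(252,462),(188,467)]])
c=P.mean(0);v=P[0]+P[1]-P[2]-P[3];a=np.degrees(np.arctan2(v[1],v[0]))
print(c,a,np.linalg.norm(v)/2,np.linalg.norm(P[0]-P[1]),np.linalg.norm(P[3]-P[2]))
B=np.array([atz(d,(x+.5)/7-.5+225,(y+.5)/7-.5+130,35)[:2] for x,y in[(58,62),(352,50),(372,430),(78,440)]])
print(B.mean(0))
for u,v in [(B[0],B[3]),(B[1],B[2])]:
  w=u-v;print(np.degrees(np.arctan2(w[1],w[0])),np.linalg.norm(w))
y=np.radians(-164.42);e=np.append(c-[490.38,-81.05],0)
print("tool dx,dy",e[:2]@[np.cos(y),np.sin(y)],e[:2]@[np.sin(y),-np.cos(y)])
E
```

```text
[491.25715924 -82.49042068] -161.08897374358827 34.08488672894235 9.264477042762543 8.768843250429306
[491.43664385 -82.25549822]
-162.54863250498857 63.28901783211865
-160.42989227669662 63.5602150055351
tool dx,dy -0.4580558633558648 -1.6230849945844261
```

```bash

python3 -m jog '0 -.012 .5 0 0 -.038 -1;0 0 .5 0 0 0 -1;0 0 .4 0 0 0 -1;0 0 .26 0 0 0 -1;0 0 0 0 0 0 -1' | head -3
python3 -m jog '0 0 0 0 0 0 1;0 0 0 0 0 0 1;0 0 0 0 0 0 1;0 0 0 0 0 0 1;0 0 0 0 0 0 1' 70
python3 -m jog '0 0 0 0 0 0 1;0 0 0 0 0 0 1'
```

```text
time: 4.28
tool_pos: [489.5, -81.9, 236.2]
tcp_rot: [179.8, -0.3, -162.3]
time: 4.9
tool_pos: [491.1, -82.4, 239.3]
tcp_rot: [-180.0, 0.1, -162.1]
ft_force: [-1.1, -0.5, 3.7]
finger_gap: 9.0
grip_force: 68.2
time: 5.15
tool_pos: [491.2, -82.4, 239.3]
tcp_rot: [-180.0, 0.0, -162.1]
ft_force: [-0.3, -0.0, 6.1]
finger_gap: 8.9
grip_force: 68.4
```

```bash

python3 -m jog '0 0 -.1 0 0 0 1;0 0 -.3 0 0 0 1;0 0 -.4 0 0 0 1;0 0 -.5 0 0 0 1;0 0 0 0 0 0 1'
python3 -m jog '-.278 .417 0 0 0 0 1;-.278 .417 0 0 0 0 1;-.278 .417 0 0 0 0 1;-.278 .417 0 0 0 0 1;-.278 .417 0 0 0 0 1' | head -3
python3 -m jog '-.278 .417 0 0 0 0 1;-.278 .417 0 0 0 0 1;0 0 0 0 0 -.117 1;0 0 0 0 0 -.117 1;0 0 0 0 0 0 1'
python3 - <<'E'
from bench import *
from h import *
s=sense();print(s["time"],s["tool_pos"],s["tcp_rot"],s["joint_pos"])
d=snapshot("wrist");np.savez("w2.npz",**d);p=proj(d,[[536,223,85]])[0]
print(p)
cv2.imwrite("pics/w2.png",crop(d,120,60,266,200,3))
E
```

```text
time: 5.78
tool_pos: [492.0, -82.5, 374.0]
tcp_rot: [-179.7, 0.4, -162.1]
ft_force: [0.3, 0.3, -0.5]
finger_gap: 9.3
grip_force: 69.1
time: 6.4
tool_pos: [558.7, 160.5, 367.4]
tcp_rot: [180.0, -0.1, -162.1]
time: 7.02
tool_pos: [585.7, 255.5, 367.2]
tcp_rot: [180.0, -0.1, -148.1]
ft_force: [-0.5, -1.2, -0.5]
finger_gap: 9.4
grip_force: 69.1
7.025 [585.73118622 255.46624341 367.22430044] [ 1.79965219e+02 -1.40149734e-01 -1.48058871e+02] [ 1.89680263e+01  1.45918052e+01  8.11515578e+01  2.44236977e-03
  8.44010177e+01 -1.02973301e+02]
[255.54514518 114.89126429]
```

View pics/w2.png

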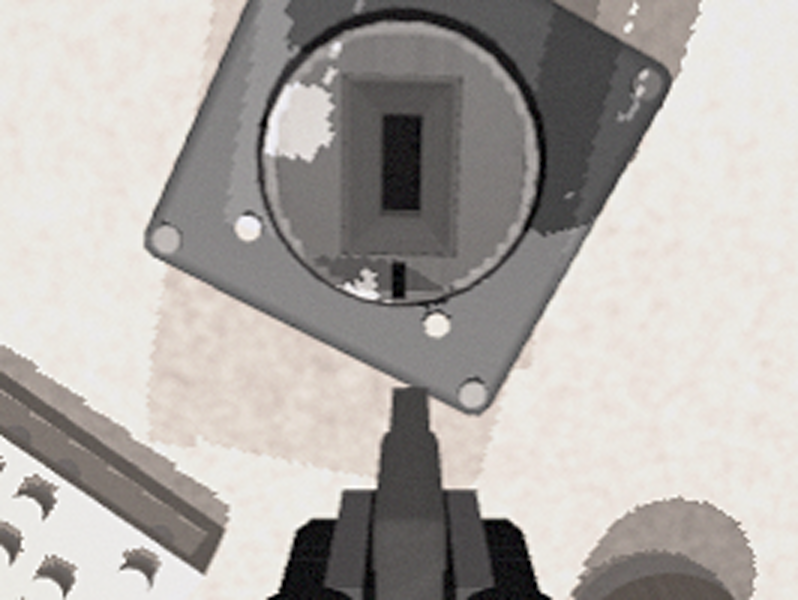

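The wrist picture shows the slot funnel with crop corners (345,77), (462,77), (457,255) and (342,255), parallel to the key to about 1°. The held key's foot is at crop (411,390), with its grip straight in the pads.

```bash
python3 - <<'E'
from h import *
d=np.load("w2.npz")
f=lambda x,y:((x+.5)/3-.5+120,(y+.5)/3-.5+60)
P=np.array([atz(d,*f(x,y),85)[:2] for x,y in[(345,77),(462,77),(457,255),(342,255)]])
c=P.mean(0);v=P[0]+P[1]-P[2]-P[3];print(c,np.degrees(np.arctan2(v[1],v[0])),np.linalg.norm(v)/2,np.linalg.norm(P[0]-P[1]))
t=np.array([585.73,255.47]);y=np.radians(-148.06);X=np.array([np.cos(y),np.sin(y)]);Y=np.array([np.sin(y),-np.cos(y)])
print("to slot tool",(c-t)@X,(c-t)@Y)
zf=367.2-158-70+4
for w in(-4,4):
  F=atz(d,*f(411+w*4.3,390),zf)[:2];print("foot rel tool",(F-t)@X,(F-t)@Y)
print(proj(d,[[*(t+12*X),zf]])*3-[360,180])
E
```

```text
[537.45140554 221.91462457] -149.50547489595638 47.352854451852174 31.136219905566623
to slot tool 58.721169374761985 -2.934309257263554
foot rel tool 12.337613423221269 -4.262755345356997
foot rel tool 12.33793017156454 3.4348229928888485
[[411.84824783 390.45154253]]
```

```bash

python3 -m jog '.3 -.013 0 0 0 .016 1;.287 -.012 0 0 0 0 1;0 0 .2 0 0 0 1;0 0 .3 0 0 0 1;0 0 0 0 0 0 1'
python3 -m jog '0 0 .08 0 0 0 1;0 0 .08 0 0 0 1;0 0 0 0 0 0 1'
```

```text
time: 7.7
tool_pos: [536.3, 222.2, 314.8]
tcp_rot: [179.9, -0.4, -149.1]
ft_force: [-0.4, 0.2, -1.2]
finger_gap: 9.3
grip_force: 69.1
time: 8.07
tool_pos: [537.3, 222.6, 302.3]
tcp_rot: [180.0, -0.0, -149.0]
ft_force: [0.1, 0.5, 0.2]
finger_gap: 9.5
grip_force: 69.1
```

```bash

python3 -m jog '0 0 .06 0 0 0 1;0 0 .06 0 0 0 1;0 0 0 0 0 0 1'
python3 -m jog '0 0 .06 0 0 0 1;0 0 .05 0 0 0 1;0 0 0 0 0 0 1'
```

```text
time: 8.45
tool_pos: [537.1, 222.5, 289.9]
tcp_rot: [180.0, -0.1, -149.0]
ft_force: [-1.2, -0.5, -0.8]
finger_gap: 8.9
grip_force: 69.1
time: 8.82
tool_pos: [537.1, 222.5, 278.9]
tcp_rot: [180.0, -0.1, -149.0]
ft_force: [-0.7, -0.6, -0.3]
finger_gap: 9.2
grip_force: 69.1
```

Smooth, no contact. The last 4–5 mm goes until the floor is felt.

```bash

python3 -m jog '0 0 .03 0 0 0 1;0 0 .015 0 0 0 1;0 0 0 0 0 0 1'
python3 -m jog '0 0 .01 0 0 0 1;0 0 0 0 0 0 1'
```

```text
time: 9.2
tool_pos: [537.4, 222.6, 275.1]
tcp_rot: [180.0, -0.0, -149.0]
ft_force: [0.2, 0.0, -1.0]
finger_gap: 9.1
grip_force: 69.1
time: 9.45
tool_pos: [537.5, 222.6, 274.4]
tcp_rot: [-180.0, 0.0, -149.0]
ft_force: [1.0, -0.7, 1.9]
finger_gap: 8.8
grip_force: 69.5
```

```bash

python3 -m jog '0 0 .01 0 0 0 1;0 0 0 0 0 0 1'
python3 -m jog '0 0 .01 0 0 0 1;0 0 0 0 0 0 1'
```

```text
time: 9.7
tool_pos: [537.6, 222.7, 274.3]
tcp_rot: [-180.0, 0.1, -149.0]
ft_force: [-2.9, -0.5, 6.8]
finger_gap: 8.9
grip_force: 70.4
time: 9.95
tool_pos: [537.7, 222.7, 274.2]
tcp_rot: [-180.0, 0.1, -149.0]
ft_force: [-5.3, -2.5, 13.2]
finger_gap: 9.0
grip_force: 71.4
```

```bash

python3 -m jog '0 0 -.012 0 0 .1 1;0 0 0 0 0 .13 1;0 0 0 0 0 .15 1;0 0 0 0 0 .15 1;0 0 0 0 0 0 1'
python3 -c "from bench import *;s=sense();print(s['wrist_torque'])"
python3 -m jog '0 0 0 0 0 .15 1;0 0 0 0 0 .15 1;0 0 0 0 0 .15 1;0 0 0 0 0 0 1'
python3 -c "from bench import *;s=sense();print(s['wrist_torque'])"
```

```text
time: 10.58
tool_pos: [537.9, 222.3, 274.4]
tcp_rot: [-180.0, 0.1, 179.2]
ft_force: [0.3, -3.4, 4.9]
finger_gap: 8.9
grip_force: 70.0
[-0.65949977 -0.04902123 -0.02522437]
time: 11.08
tool_pos: [537.9, 221.8, 274.3]
tcp_rot: [-180.0, 0.1, 152.2]
ft_force: [-0.9, -6.2, 6.5]
finger_gap: 9.0
grip_force: 70.2
[-1.27574888  0.17939581  0.03500266]
```

```bash
p(){ python3 -c "from bench import *;s=sense();print(s['wrist_torque'].round(2),s['ft_force'].round(1),s['tcp_rot'][2].round(1),s['tool_pos'].round(1))"; }
python3 -m jog '0 0 0 0 0 .1 1;0 0 0 0 0 0 1'>/dev/null; p
python3 -m jog '0 0 0 0 0 .1 1;0 0 0 0 0 0 1'>/dev/null; p
python3 -m jog '0 0 0 0 0 .05 1;0 0 0 0 0 0 1'>/dev/null; p
```

```text
[-1.46  0.36  0.01] [-1.  -7.7  7.7] 146.3 [537.8 221.7 274.3]
[-1.55  0.38  0.07] [-2.2 -7.5  8.4] 140.3 [537.8 221.6 274.3]
[-1.67  0.47  0.06] [-1.8 -7.8  9.1] 137.3 [537.8 221.5 274.3]
```

```bash
p(){ python3 -c "from bench import *;s=sense();print(s['wrist_torque'].round(2),s['ft_force'].round(1),s['tcp_rot'][2].round(1),s['tool_pos'].round(1))"; }
python3 -m jog '0 0 0 0 0 .05 1;0 0 0 0 0 0 1'>/dev/null; p
python3 -m jog '0 0 0 0 0 .05 1;0 0 0 0 0 0 1'>/dev/null; p
python3 -m jog '0 0 0 0 0 .05 1;0 0 0 0 0 0 1'>/dev/null; p
```

```text
[-1.72  0.56  0.11] [-3.  -8.7  9. ] 134.3 [537.7 221.5 274.4]
[-1.77  0.61  0.42] [-3.1 -9.  10.2] 131.4 [537.7 221.5 274.4]
[-1.72  0.72  1.28] [-2.9 -8.7 10.1] 128.4 [537.6 221.5 274.3]
```

```bash
p(){ python3 -c "from bench import *;s=sense();print(s['wrist_torque'].round(2),s['ft_force'].round(1),s['tcp_rot'][2].round(1),s['tool_pos'].round(1))"; }
python3 -m jog '0 0 0 0 0 .04 1;0 0 0 0 0 0 1;0 0 0 0 0 0 1'>/dev/null; p
python3 -m jog '0 0 0 0 0 0 .3;0 0 0 0 0 0 -.2;0 0 0 0 0 0 -1;0 0 0 0 0 0 -1;0 0 0 0 0 0 -1'
python3 -m jog '0 0 -.2 0 0 0 -1;0 0 -.4 0 0 0 -1;0 0 -.5 0 0 0 -1;-.3 0 0 0 0 0 -1;-.3 0 0 0 0 0 -1'
python3 -m jog '-.3 0 0 0 0 0 -1;0 0 0 0 0 0 -1'
python3 - <<'E'
from bench import *
from h import *
p=sense()["tool_pos"];print(p)
t=snapshot("top");s=snapshot("side");w=snapshot("wrist")
a,b=crop(t,105,135,80,80,4.5),crop(s,145,220,90,100,3.6)
im=cv2.resize(cv2.cvtColor(w["img"],cv2.COLOR_RGB2BGR),(320,240))
o=np.zeros((600,800,3),np.uint8);o[:360,:360]=a;o[:360,400:724]=b;o[360:,:320]=im
o[360:,330:570]=cv2.resize(crop(t,330,130,60,60,4),(240,240))
cv2.imwrite("pics/end.png",o)
E
```

```text
[-1.64  0.82  1.67] [-4.2 -9.9 11.6] 126.1 [537.5 221.7 274.4]
time: 13.58
tool_pos: [537.4, 222.6, 273.3]
tcp_rot: [-180.0, -0.0, 125.8]
ft_force: [0.3, -0.3, 0.3]
finger_gap: 85.9
grip_force: 0.0
time: 14.2
tool_pos: [573.1, 173.8, 386.7]
tcp_rot: [179.8, 0.1, 125.9]
ft_force: [1.1, -0.0, -1.0]
finger_gap: 85.2
grip_force: 0.0
time: 14.45
tool_pos: [591.0, 147.9, 385.0]
tcp_rot: [179.9, 0.1, 125.7]
ft_force: [-0.2, -0.2, -0.4]
finger_gap: 85.6
grip_force: 0.0
[590.97797829 147.94981464 385.03492015]
```

View pics/end.png

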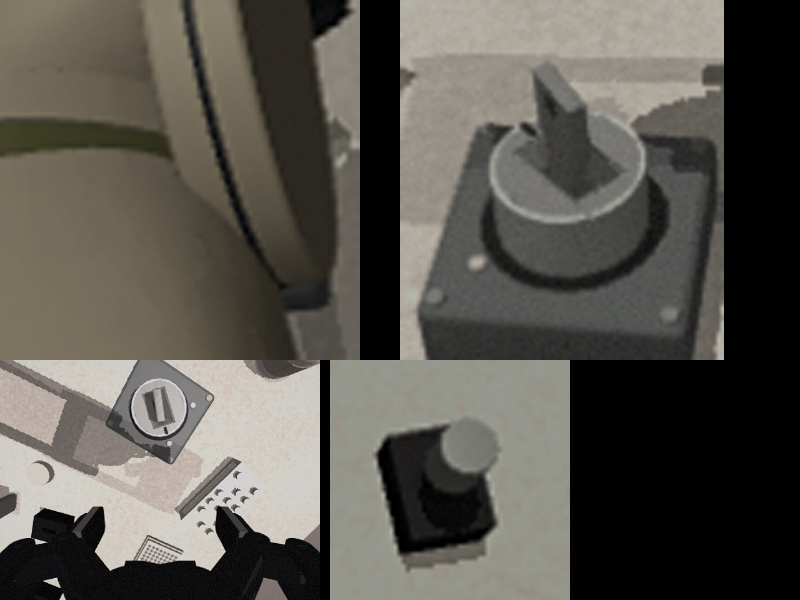

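The end picture shows the key upright in the barrel, clearly turned, with the round key still in its stand. I'll measure the barrel angle once to confirm the stop.

```bash
python3 - <<'E'
from bench import *
from h import *
w=snapshot("wrist");np.savez("w3.npz",**w)
cv2.imwrite("pics/w3.png",crop(w,165,0,190,170,3.5))
E
```

```text
(no output)
```

View pics/w3.png

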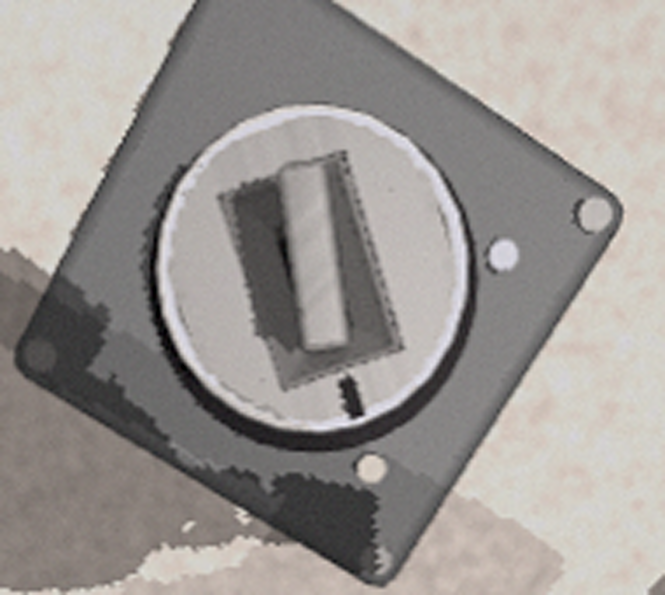

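```bash
python3 - <<'E'
from h import *
def A(d,k,x0,y0,px,z,c):
    p=atz(d,(px[0]+.5)/k-.5+x0,(px[1]+.5)/k-.5+y0,z)[:2]-c;return np.degrees(np.arctan2(p[1],p[0])).round(1)
def C(d,k,x0,y0,pts,z): return np.mean([atz(d,(x+.5)/k-.5+x0,(y+.5)/k-.5+y0,z)[:2] for x,y in pts],0)
d=np.load("w2.npz");F=[(345,77),(462,77),(457,255),(342,255)]
c=C(d,3,120,60,F,85);print("before mark",A(d,3,120,60,(399,280),85,c),"dots",A(d,3,120,60,(247,227),45,c),A(d,3,120,60,(437,323),45,c))
d=np.load("w3.npz");F=[(222,196),(343,152),(402,347),(285,388)]
c2=C(d,3.5,165,0,F,85);print(c,c2,"after mark",A(d,3.5,165,0,(351,397),85,c2),"dots",A(d,3.5,165,0,(503,255),45,c2),A(d,3.5,165,0,(372,467),45,c2))
P=[atz(d,(x+.5)/3.5-.5+165,(y+.5)/3.5-.5,85)[:2] for x,y in F]
v=P[2]+P[3]-P[0]-P[1];print("slot ang",np.degrees(np.arctan2(v[1],v[0])))
K=[(282,168),(324,163),(346,345),(303,350)]
P=np.array([atz(d,(x+.5)/3.5-.5+165,(y+.5)/3.5-.5,135)[:2] for x,y in K]);v=P[2]+P[3]-P[0]-P[1]
print("key",P.mean(0),np.degrees(np.arctan2(v[1],v[0])),np.linalg.norm(v)/2,np.linalg.norm(P[0]-P[1]))
E
```

```text
before mark 30.5 dots -36.5 44.4
[537.45140554 221.91462457] [537.63415141 221.73082223] after mark -36.5 dots 44.5 -35.7
slot ang -35.84737639158051
key [538.68345997 220.84456154] -47.136174174129955 33.93105673135456 8.119792817458725
```

```bash
python3 -c "
from bench import *
print(hand_in())"
```

```text
the job is handed in; nothing more can be done
None
```

The smaller flat key is fully home in the switch and released. The barrel is turned clockwise to the on stop: the stop was felt in the wrist torque, and the barrel mark measures in line with the on dot. The round key is still in its stand, and the job was handed in at about 14.6 s.

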